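# Draw out the row gauge to its rider and hold it

### The arm

A 6-joint arm with a two-finger parallel gripper is mounted at the origin on the work surface. World frame = base frame: x ahead of the robot, y to its left, z up, the work surface at z = 0. Lengths are in m, angles in degrees, forces in N, time in s.
With the tool pointing down it reaches from about 0.4 to 0.825 m from the base axis. Payload 7 kg.
Tool frame: the origin (TCP) lies midway between the tips of the shut fingers; the grasp point (between the pads) lies r.grip_depth behind it (r.grip_depth is the distance from the TCP to the grasp point, in m); z points along the fingers, y is the line along which they close (so a half turn about z gives the same grasp; the last joint's range is limited). The gripper opens to 88 mm and grips with 3 to 60 N. Pads are 19 mm wide; open, the fingers measure 130 mm over their backs; the gripper's body (78 mm by 193 mm) begins 47 mm behind the grasp point.
Start: joints at [-57.347, 20.546, 0.682, 0, -70.136, -16.507], TCP at [0.188, -0.648, 0.227] pointing down, gripper open.
Joint ranges: [-176.03, 176.03], [-82.01, 121.73], [-58.28, 71.71], [-173.87, 95.51], [-174.79, -0.11], [-173.66, 173.66]. Speed limits (degrees/s): [136.94, 136.94, 172.46, 180, 180, 180].

### API

Orientations are given as [roll, pitch, yaw] about the fixed x, y, z axes, in that order (R = Rz(yaw) Ry(pitch) Rx(roll)).
In Python, from plant import r gives the robot as it stands.
- The arm moves only by the tool pendant, called after ">>>" by a JSON object that holds its "api" and its "payload". Schema: {"type":"object","properties":{"offsets":{"type":"array","items":{"type":"array","items":{"type":"array","items":{"type":"number"},"minItems":6,"maxItems":6},"minItems":1,"maxItems":12},"minItems":1,"maxItems":1},"jaw":{"type":"number"},"squeeze":{"type":"number"},"only":{"type":"string"},"quiet":{"type":"boolean"},"lines":{"type":"string"}},"required":["offsets"],"additionalProperties":false}. offsets is a list that holds a single list of rows (three levels of brackets), with 1 to 12 rows, each of 6 numbers: dx, dy, dz in units of 50 mm, then a rotation vector rx, ry, rz in units of 5 degrees; each row is the pose to reach, as a shift and turn from the pose commanded when the call began, along the tool's axes at that moment; what a row does not reach only later rows make up. A row lasts 1/12 s, in which the tool goes at most 0.0417 m and 7.16 degrees, less where a joint would pass 70% of its speed; a pose out of reach is approached as far as the arm can. jaw is the finger opening in m, set as the call begins (left out keeps the last). The fingers move at their own pace and stop on an object; squeeze is the grip in N (left out, the last holds). Time passes only in rows, so rows that do not move let the fingers close. The tool returns the time, the measured TCP pose, the force, the opening and the grip force at its end. only (a regular expression) keeps the lines of the reply that match it, lines (a string "A,B") keeps lines A to B, and quiet returns only ok. Input that does not fit is refused with a message, and nothing moves.
- r.get_state(): the state, without advancing time (a new reading comes with each control period).
- r.capture(name): name is "scene" or "top" or "wrist"; returns a dict with "frame" (400x640x3 uint8, red, green, blue), "z_map" (400x640 float32, m along the optical axis (not along the pixel's ray), 0 where there is no reading), "fx", "fy", "cx", "cy" (pixels), "cam_to_world" (4x4, takes a point from camera to world coordinates). Camera axes: x right, y down, z forward; pixel columns grow to the right and rows downward; lengths in m; the calibration is good to about 2 mm. A picture is of the moment at which its call begins.
- r.close_job(): hands the job in; it is judged then, once.
The state is a dict: "time_s": time; "joints": joint angles; "qd": joint speeds; "joint_torque": joint torques, N m; "tcp_pos": TCP position; "eef_rot": TCP orientation; "contact_force": force on the tool from outside, world axes, zero at the start; "moment": the same for the moment, N m; "gripper_width": finger opening in m; "gripper_force": force on a finger pad.
Only numpy, scipy, OpenCV 4.12 (cv2) and the standard library are available. Lean on these libraries where they do the work, as an engineer would, in place of code of your own. Each camera call takes 0.05 s, during which the arm holds its last target. There are 200 camera calls.

### The job

Set up the row gauge so the next row of candle tins can be lined up against it: first free its boom by turning the clamp knob on the sleeve a quarter turn counter-clockwise to its stop, so that its bar lies along the sleeve, then squeeze the lock button in the boom's grip and draw the boom out until its pointer stands level with the point of the rider on the scale. The boom springs back if let go, so finish with it still gripped and held steady at that mark; leave everything else on the table where it is.

Things in the scene. Friction and masses are not known exactly. Their poses are not given: they have to be found in the camera images.
- gauge: The row gauge, fixed to the table: grey foot plate and level grey sleeve (x -170 to 0 mm, 30 wide, z 39 to 73), from whose mouth a boom telescopes along +x. Origin on the table below the mouth; x outward along the boom, y to the scale and button side, z up. +x points to the robot's right (world -y) within 25 degrees. A steel latch keeper stands at x -22 to -14, y 26 to 37, up to z 90
- clamp (a joint): Clamp knob on top of the sleeve, upright axis at gauge x -70, y 0; angle in rad, growing counter-clockwise seen from above, range 0 to 1.5 (stop). Near 0 its bar lies across the sleeve (along gauge y) and the boom is clamped; at 1.5 the bar lies along the sleeve; the boom passes only beyond about 1.2. Stays where it is left; friction about 0.06 N m
- clamp_grip (a point): Point on the knob's axis at the height to grip, 103 mm above the table. The bar is black plastic, 46 long, 14 thick, z 81 to 113 mm; this frame turns with the knob: its y lies along the bar, its x through the thickness. Below the bar: a round collar of radius 15, then the sleeve's top at 73 mm
- boom: The telescoping boom, a 22 mm square tube ending in a grip head: an upright black block, x 4 to 34, y -13 to 13, z 35 to 105 mm in the boom's frame, which coincides with the gauge's when home and moves out along its x, 150 mm at most. A spring pulls it home: 3 N at home, 4.8 N at full reach. A latch holds it at home; if only the latch is released, with the knob clamped, it jams after 10 mm
- grip_point (a point): Centre of the block at the height to grip: x 19, y 0, z 85 mm in the boom's frame. Pinch it from above, fingers closing along gauge y, one on the block's bare -y side and one on the button
- button (a joint): Lock button, in m: 0 out, 0.006 fully in; slides along gauge -y. Spring: 2.6 N to start, 8 N fully in. The latch is released beyond about 4 mm (squeeze the head with 15 N or more, 25 N also gives a good hold while pulling)
- button_face (a point): Middle of the button's outer face, 85 mm above the table: a steel pad 22 wide, 28 high on the head's +y side, 8 mm proud: head and button measure 34 mm across, 28 squeezed (the squeezed middle lies 1 mm to +y of grip_point). A latch tongue runs from it back beside the sleeve to the keeper
- pointer_tip (a point): Tip of the thin steel pointer that reaches from under the head over the inner edge of the scale, 18 mm above the table; moves with the boom (x 19, y 50 mm in the boom's frame). The scale is a pale wooden rule on the table, gauge x -20 to 210, y 36 to 72, 16 high, a cross mark every 10 mm from x 19, longer every 50
- rider_point (a point): Point of the rider, a small dark steel block (14 x 22 x 16 mm) fixed on the scale's outer half, with a corner pointing at the boom. Its x axis is the gauge's x. The mark to reach: pointer_tip level with it along gauge x, 65 to 130 mm out from home. It does not stand in the pointer's way
- tin_low: Bystander: filled tin, radius 42, height 38 mm; origin under its centre
- tin_mid: Bystander: filled tin, radius 36, height 55 mm; origin under its centre
- tin_wide: Bystander: filled tin, radius 48, height 45 mm; origin under its centre
- mug: Bystander: white mug, rim radius 40, height 80 mm; origin under its centre
- lids: Bystander: short stack of tin lids, radius 38, height 24 mm; origin under its centre
- pot: Bystander: white open pot, radius 70, height 100 mm; origin under its centre
- spatula: Bystander: wooden spatula lying on the table

How it is judged (in metres and radians):
On the way, in this order (a step that is already met when the one before it is completed fails the run):
1. the clamp knob is turned free while the boom is still home (value of joint clamp above 1.2 rad and x of pointer_tip in the frame of gauge below 0.031 m), for 0.2 s.
2. the boom is drawn out past its latch with the grip in the fingers (x of pointer_tip in the frame of gauge above 0.049 m and contact force between the fingers and boom above 2 N), for 0.1 s.
At the end, for the whole second after the job is handed in: The fingers grip the head (more than 2 N), the pointer is level with the rider's point to within 5 mm along the scale and still (under 10 mm/s), and the clamp knob is still free (beyond 1.2 rad) (x of pointer_tip in the frame of rider_point between -0.005 and 0.005 m and contact force between the fingers and boom above 2 N and linear speed of boom below 0.01 m/s and value of joint clamp above 1.2 rad); the arm keeps its last pose, push and grip.
It fails at once if a filled tin is shifted or tipped (more than 25 mm) (distance of any of tin_low, tin_mid, tin_wide from where it was at the start of the episode above 0.025 m).
It fails at once if the mug or the lids are shifted or tipped (more than 25 mm) (distance of any of mug, lids from where it was at the start of the episode above 0.025 m).
It fails at once if the pot or the spatula is shifted or tipped (more than 25 mm) (distance of any of pot, spatula from where it was at the start of the episode above 0.025 m).
It also fails if it takes over 45 s, if anything falls off the work surface, if the arm or the gripper's body presses on something with over 40 N, if the wrist force passes 120 N, or if a joint passes its speed limit or range.

## Working session

There is one attempt and no reset: what is moved stays moved. The work goes in short steps, Python scripts to look and compute and a tool call to move; the robot and the scene stay as the last step left them, time stands still between calls to the robot, and variables do not carry over. Pictures are saved under pics/ and viewed, at most 10 in all, crops included, and the job is handed in when it is done.

```bash
ls; mkdir -p pics; cat > h.py <<'E'
import numpy as np,cv2
from plant import r
def cap(n,save=None):
    d=r.capture(n)
    if save: cv2.imwrite('pics/'+save,d['frame'][:,:,::-1]); np.savez('pics/'+save[:-4],**d)
    return d
def pts(d):
    z=d['z_map'];v,u=np.indices(z.shape)
    p=np.stack([(u-d['cx'])/d['fx']*z,(v-d['cy'])/d['fy']*z,z,np.ones_like(z)],-1)
    return (p@np.array(d['cam_to_world']).T)[...,:3]
def ray(d,u,v,h):
    T=np.array(d['cam_to_world']);w=T[:3,:3]@[(u-d['cx'])/d['fx'],(v-d['cy'])/d['fy'],1]
    return T[:3,3]+w*(h-T[2,3])/w[2]
E
python3 - <<'E'
from h import *
a=cap('top','top.png');b=cap('scene','scene.png');c=cap('wrist','wrist.png')
for d in(a,b,c):print(np.round(d['cam_to_world'],3).tolist(),d['fx'])
s=r.get_state();print(s,r.grip_depth)
E
```

```text
pics
plant.py
[[0.026, -0.991, 0.129, 0.34], [-1.0, -0.026, 0.0, -0.021], [0.003, -0.129, -0.992, 1.684], [0.0, 0.0, 0.0, 1.0]] 511.3765301341182
[[0.213, 0.622, -0.753, 1.32], [0.977, -0.149, 0.153, -0.18], [-0.017, -0.769, -0.639, 0.743], [0.0, 0.0, 0.0, 1.0]] 381.5725425650679
[[-0.278, 0.916, 0.29, 0.108], [0.961, 0.264, 0.086, -0.671], [0.002, 0.303, -0.953, 0.384], [0.0, 0.0, 0.0, 1.0]] 308.3501440979203
{'time_s': 0.15, 'joints': array([-5.73483399e+01,  2.05831724e+01,  6.45813838e-01, -1.43548716e-02,
       -7.01352263e+01, -1.65063166e+01]), 'qd': array([-0.05222214, -0.04089482,  0.10141093,  0.06224469, -0.10471826,
        0.03822402]), 'joint_torque': array([-8.50507677e-04, -5.83276391e+01,  2.93291956e+01,  7.00106308e+00,
        8.80366744e-03, -1.13392068e-04]), 'tcp_pos': array([ 0.18756575, -0.64803599,  0.22582554]), 'eef_rot': array([ 1.79926572e+02, -7.68463774e-03, -1.63859538e+02]), 'contact_force': array([-0.619248  ,  0.69622939,  0.26943016]), 'moment': array([ 0.01023813, -0.01745523,  0.01156739]), 'gripper_force': 0.0, 'gripper_width': 0.08774036937152443} 0.0188
```

View pics/top.png

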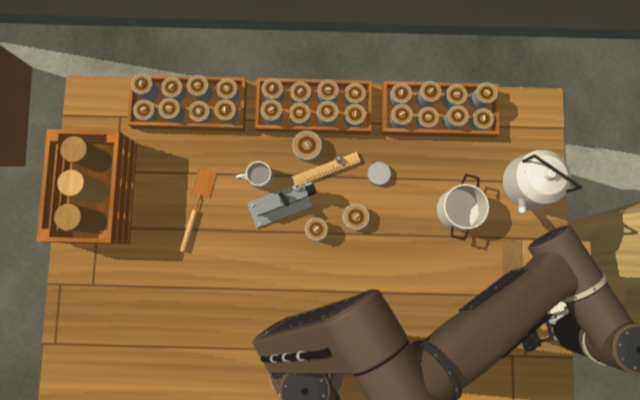

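View pics/scene.png

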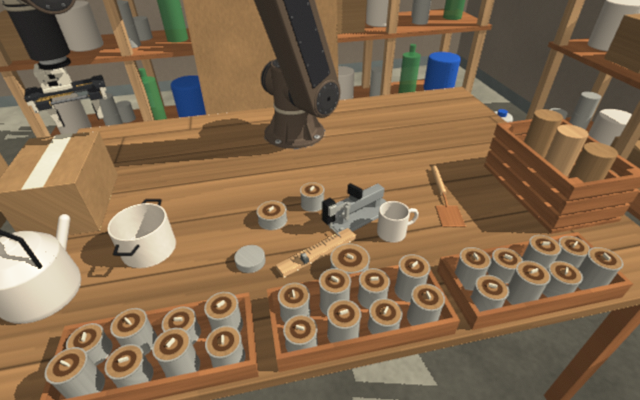

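The top view shows the gauge at about (285,205), the head at about (310,188), the scale running (295,180)→(360,157), and the rider near (340,160). The scene view shows the knob at (355,191) and the mug close behind it at (393,220). Next I'll get coarse positions and enlarged crops.

```bash
python3 - <<'E'
from h import *
d=dict(np.load('pics/top.npz'));P=pts(d);f=d['frame'].astype(int)
for n,(u,v) in dict(head=(310,188),sl=(262,210),sl2=(295,202),r=(340,160),mug=(258,173),tin1=(316,229),tin2=(356,217),tin3=(307,146),lid=(379,173)).items(): print(n,P[v,u].round(3))
c=d['frame'][130:250,230:400]
cv2.imwrite('pics/c1.png',cv2.resize(c,None,fx=4.7,fy=4.7,interpolation=3)[:,:,::-1])
hsv=cv2.cvtColor(d['frame'],cv2.COLOR_RGB2HSV)
# sleeve top: z 0.066-0.080
R=np.zeros(P.shape[:2],bool);R[150:240,240:330]=1
m=R&(abs(P[...,2]-.073)<.006)
q=P[m][:,:2].astype(np.float32);print(len(q),cv2.minAreaRect(q))
m=R&(P[...,2]>.085);q=P[m];print(q.round(3).tolist()[:60])
E
```

```text
head [0.569 0.001 0.102]
sl [0.499 0.151 0.075]
sl2 [0.534 0.05  0.016]
r [ 0.675 -0.094  0.033]
mug [0.629 0.176 0.007]
tin1 [ 0.445 -0.021  0.047]
tin2 [ 0.488 -0.15   0.038]
tin3 [0.715 0.015 0.047]
lid [ 0.635 -0.224  0.029]
468 ((0.5342394709587097, 0.0967608168721199), (0.30034613609313965, 0.1527911275625229), 60.6458740234375)
[[0.34, -0.021, 1.684], [0.34, -0.021, 1.684], [0.34, -0.021, 1.684], [0.34, -0.021, 1.684], [0.34, -0.021, 1.684], [0.34, -0.021, 1.684], [0.34, -0.021, 1.684], [0.34, -0.021, 1.684], [0.34, -0.021, 1.684], [0.34, -0.021, 1.684], [0.34, -0.021, 1.684], [0.653, 0.168, 0.088], [0.34, -0.021, 1.684], [0.651, 0.149, 0.086], [0.34, -0.021, 1.684], [0.34, -0.021, 1.684], [0.34, -0.021, 1.684], [0.34, -0.021, 1.684], [0.34, -0.021, 1.684], [0.627, 0.202, 0.088], [0.629, 0.132, 0.087], [0.624, 0.205, 0.087], [0.623, 0.202, 0.088], [0.625, 0.129, 0.09], [0.34, -0.021, 1.684], [0.604, 0.201, 0.087], [0.34, -0.021, 1.684], [0.588, 0.194, 0.092], [0.592, -0.002, 0.099], [0.586, 0.188, 0.086], [0.34, -0.021, 1.684], [0.587, 0.144, 0.087], [0.588, 0.045, 0.092], [0.34, -0.021, 1.684], [0.588, 0.008, 0.097], [0.589, 0.004, 0.097], [0.588, 0.001, 0.102], [0.588, -0.002, 0.1], [0.582, 0.184, 0.087], [0.583, 0.181, 0.086], [0.585, 0.048, 0.093], [0.585, 0.045, 0.092], [0.586, 0.014, 0.094], [0.585, 0.011, 0.098], [0.584, 0.007, 0.109], [0.586, 0.004, 0.094], [0.585, 0.001, 0.101], [0.585, -0.002, 0.1], [0.583, -0.005, 0.112], [0.584, -0.008, 0.11], [0.579, 0.181, 0.086], [0.58, 0.169, 0.085], [0.58, 0.162, 0.087], [0.582, 0.049, 0.088], [0.582, 0.045, 0.089], [0.582, 0.042, 0.096], [0.582, 0.017, 0.095], [0.582, 0.014, 0.098], [0.581, 0.01, 0.103], [0.58, 0.007, 0.112]]
```

View pics/c1.png

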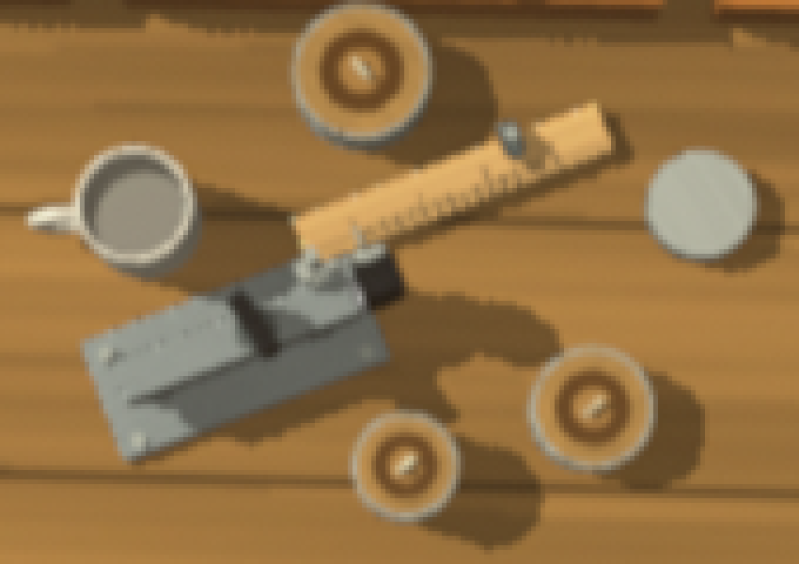

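The crop shows the bar across the sleeve at (238,295)–(272,350), the head at (380,277), and the rider at (512,138). The tool yaw already lines up with the gauge, so I'll move over it for wrist views.

The manual's scale: shifts go in units of 50 mm and turns go in units of 5 degrees. Converting my numbers, -0.25 m is -5, -0.025 m is -0.5.

>>> {"api": "pendant", "payload": {"offsets": [[[-0.5, 0.56, -0.6, 0, 0, 0], [-1, 1.12, -0.6, 0, 0, 0], [-1.5, 1.68, -0.6, 0, 0, 0], [-2, 2.24, -0.6, 0, 0, 0], [-2.5, 2.8, -0.6, 0, 0, 0], [-3, 3.36, -0.6, 0, 0, 0], [-3.5, 3.92, -0.6, 0, 0, 0], [-4, 4.48, -0.6, 0, 0, 0], [-4.5, 5.04, -0.6, 0, 0, 0], [-5, 5.6, -0.6, 0, 0, 0], [-5.4, 6.2, -0.6, 0, 0, 0], [-5.8, 6.8, -0.6, 0, 0, 0]]]}}

```text
time_s: 1.15
tcp_pos: [0.3719, -0.2394, 0.2565]
eef_rot: [180.0, 0.0, -163.9]
contact_force: [0.8, 0.4, 0.7]
gripper_width: 0.0875
gripper_force: 0.0
```

>>> {"api": "pendant", "payload": {"offsets": [[[-0.5, 0.56, 0, 0, 0, 0], [-1, 1.12, 0, 0, 0, 0], [-1.5, 1.68, 0, 0, 0, 0], [-2, 2.24, 0, 0, 0, 0], [-2.4, 2.8, 0, 0, 0, 0], [-2.8, 3.36, 0, 0, 0, 0], [-3.2, 3.92, 0, 0, 0, 0], [-3.6, 4.3, 0, 0, 0, 0], [-4, 4.54, 0, 0, 0, 0], [-4, 4.54, 0, 0, 0, 0], [-4, 4.54, 0, 0, 0, 0], [-4, 4.54, 0, 0, 0, 0]]]}}

```text
time_s: 2.15
tcp_pos: [0.5002, 0.0324, 0.2562]
eef_rot: [-180.0, -0.1, -163.8]
contact_force: [-0.7, -0.4, -0.7]
gripper_width: 0.0873
gripper_force: 0.0
```

```bash
python3 -c "
from h import *
cap('wrist','w1.png');s=r.get_state();print(s['joints'].round(1))"
```

```text
[  26.2    2.9  -18.    -0.   -69.2 -100. ]
```

View pics/w1.png

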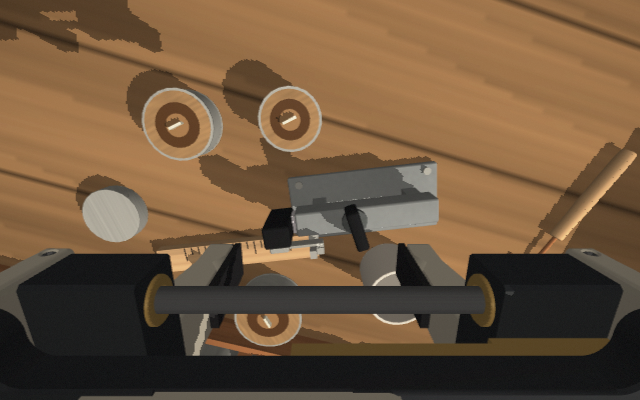

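The wrist view shows the knob bar at (345,207)–(365,250), the head at (278,228), and the gripper hiding the scale. I'll shift forward and take two views for triangulation.

>>> {"api": "pendant", "payload": {"offsets": [[[-0.5, -0.3, -0.2, 0, 0, 0], [-1, -0.6, -0.4, 0, 0, 0], [-1.5, -0.9, -0.6, 0, 0, 0], [-2, -1.2, -0.6, 0, 0, 0], [-2.4, -1.2, -0.6, 0, 0, 0], [-2.4, -1.2, -0.6, 0, 0, 0], [-2.4, -1.2, -0.6, 0, 0, 0]]]}}

```text
time_s: 2.78
tcp_pos: [0.6325, 0.0073, 0.2857]
eef_rot: [180.0, -0.1, -164.0]
contact_force: [-1.4, 0.1, -0.5]
gripper_width: 0.0879
gripper_force: 0.0
```

```bash
python3 -c "
from h import *
cap('wrist','w2.png')"
```

>>> {"api": "pendant", "payload": {"offsets": [[[-0.1, 0.5, 0, 0, 0, 0], [-0.2, 1, 0, 0, 0, 0], [-0.4, 1.5, 0, 0, 0, 0], [-0.4, 1.8, 0, 0, 0, 0], [-0.4, 1.8, 0, 0, 0, 0], [-0.4, 1.8, 0, 0, 0, 0]]]}}

```text
time_s: 3.33
tcp_pos: [0.6258, 0.1006, 0.2872]
eef_rot: [180.0, 0.0, -163.8]
contact_force: [-0.1, -0.2, 0.6]
gripper_width: 0.0877
gripper_force: 0.0
```

```bash
python3 -c "
from h import *
cap('wrist','w3.png')
a=cv2.imread('pics/w2.png')[110:310];b=cv2.imread('pics/w3.png')[110:310]
cv2.imwrite('pics/w23.png',cv2.resize(np.vstack([a,b])[:,60:560],None,fx=1.5,fy=1.5,interpolation=3))"
```

```text
(no output)
```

View pics/w23.png

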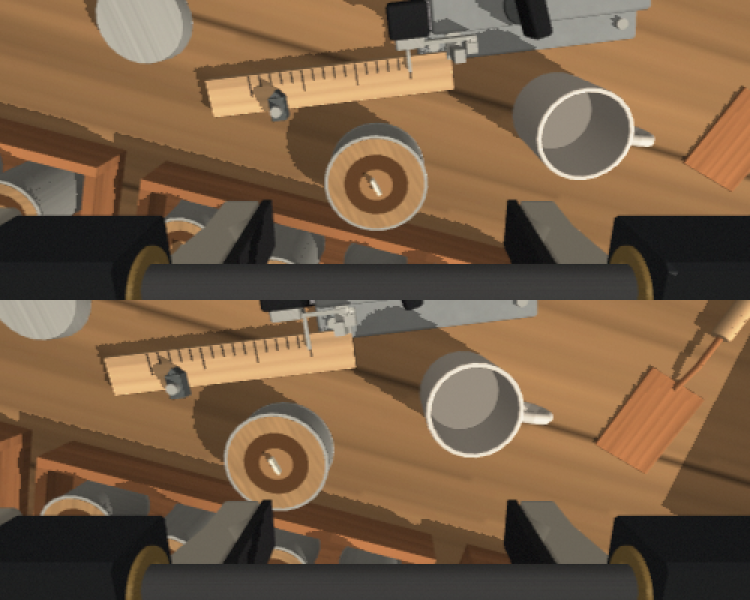

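Top half: rider at (277,105), pointer tip at (409,77), knob at (530,15). Bottom half: rider at (176,383), pointer tip at (310,355). Next come the cloud fits and a zoom on the rider and pointer.

```bash
python3 - <<'E'
from h import *
out=[]
for n,(x0,y0) in dict(w2=(225,140),w3=(160,120)).items():
    d=dict(np.load(f'pics/{n}.npz'));P=pts(d);f=d['frame'];hsv=cv2.cvtColor(f,cv2.COLOR_RGB2HSV)
    z=P[...,2];ok=(d['z_map']>0.1)&(P[...,0]>.45)&(P[...,0]<.75)&(P[...,1]>-.2)&(P[...,1]<.2)
    wood=ok&(abs(z-.016)<.006)&(hsv[...,1]>60)&(hsv[...,2]>120)
    m=cv2.morphologyEx(wood.astype('uint8'),cv2.MORPH_OPEN,np.ones((5,5)))
    k,l,st,_=cv2.connectedComponentsWithStats(m);i=1+np.argmax(st[1:,4])
    q=P[l==i];print(n,'scale',len(q),cv2.minAreaRect(q[:,:2].astype(np.float32)),np.median(q[:,2]))
    out.append(f[y0:y0+80,x0:x0+125] if n=='w2' else f[y0+45:y0+45+80,x0-50:x0+75])
for n in('w1','w2','w3'):
    d=dict(np.load(f'pics/{n}.npz'));P=pts(d);f=d['frame'];z=P[...,2];v=f.max(2)
    ok=(d['z_map']>.15)&(P[...,0]>.48)&(P[...,0]<.62)&(P[...,1]>-.05)&(P[...,1]<.12)&(v<70)
    ok[245:]=0
    for nm,h in(('knob',.113),('head',.105)):
        o=ok&(abs(z-h)<.004)&((P[...,1]>.04) if nm=='knob' else (P[...,1]<.03))
        k,l,st,_=cv2.connectedComponentsWithStats(o.astype('uint8'))
        if k<2: continue
        i=1+np.argmax(st[1:,4]);q=P[l==i]
        y,x=np.where(l==i)
        print(n,nm,len(q),cv2.minAreaRect(q[:,:2].astype(np.float32)),q.mean(0).round(4),np.median(q[:,2]).round(4),x.min(),x.max(),y.min(),y.max())
cv2.imwrite('pics/z.png',cv2.resize(np.vstack([o for o in out]),None,fx=3.7*1.6,fy=3.7,interpolation=3)[:,:,::-1] if 0 else cv2.resize(np.hstack([o for o in out]),None,fx=3.2,fy=3.2,interpolation=3)[:,:,::-1])
E
```

```text
w2 scale 3732 ((0.6443473696708679, -0.04640127718448639), (0.03605508431792259, 0.2302245944738388), 22.82268714904785) 0.0163087432132957
w3 scale 2793 ((0.6311912536621094, -0.0151652991771698), (0.0359453409910202, 0.1626434028148651), 22.7882137298584) 0.016222810477867555
w1 knob 442 ((0.527849018573761, 0.08258895576000214), (0.03982250764966011, 0.0135745108127594), 35.58253479003906) [0.5263 0.0817 0.1129] 0.1131 346 368 211 244
w1 head 503 ((0.5630042552947998, 0.0018495582044124603), (0.02292395755648613, 0.030297186225652695), 21.523340225219727) [0.5614 0.0022 0.1048] 0.1049 262 291 225 244
w2 knob 589 ((0.5304569005966187, 0.08382122218608856), (0.04481957107782364, 0.013203329406678677), 35.07722091674805) [0.5303 0.083  0.1129] 0.1131 406 427 90 135
w2 head 663 ((0.564980685710907, 0.0023151058703660965), (0.02561064623296261, 0.029346700757741928), 22.78099822998047) [0.5647 0.002  0.1051] 0.1053 317 346 110 136
w3 knob 620 ((0.530514121055603, 0.08453722298145294), (0.04564796760678291, 0.013782753609120846), 35.6815185546875) [0.5301 0.084  0.1129] 0.113 317 341 69 116
w3 head 711 ((0.5646941065788269, 0.0029922891408205032), (0.025455346331000328, 0.029368964955210686), 23.002792358398438) [0.5645 0.0033 0.1049] 0.105 231 261 90 117
```

View pics/z.png

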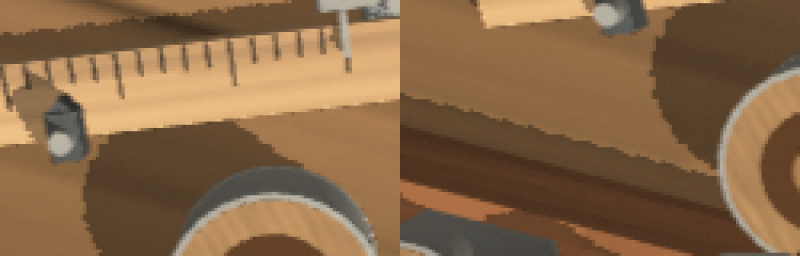

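The zoom's left panel shows the rider with its apex at (65,93), about px (245,169), and the pointer at (347,70). The fitted gauge origin agrees with both head and knob. Next I'll get the rider apex in gauge coordinates from both views.

```bash
cat >> h.py <<'E'
gx=np.array([np.sin(np.radians(22.8)),-np.cos(np.radians(22.8))]);gy=np.array([-gx[1],gx[0]]);o=np.array([.55776,.02025])
def G(p): p=np.asarray(p)[...,:2]-o; return np.stack([p@gx,p@gy],-1)
E
python3 - <<'E'
from h import *
for n in('w2','w3','top'):
    d=dict(np.load(f'pics/{n}.npz'));P=pts(d);g=G(P);z=P[...,2]
    m=(z>.021)&(z<.05)&(g[...,0]>.06)&(g[...,0]<.19)&(g[...,1]>.035)&(g[...,1]<.09)&(d['z_map']>.1)
    q=np.c_[g[m],z[m]]; print(n,len(q),q.min(0).round(4),q.max(0).round(4),cv2.minAreaRect(q[:,:2].astype(np.float32)))
    print(q[np.argsort(q[:,1])[:8]].round(4).tolist())
    t=q[q[:,2]>.029]; print('top',len(t),t.min(0).round(4),t.max(0).round(4),t.mean(0).round(4))
d=dict(np.load('pics/w2.npz'))
for h in(.016,.024,.032):print(h,G(ray(d,245.3,169,h)),G(ray(d,245.3,173,h)))
print('ptr',G(ray(d,225+347/3.2,140+71/3.2,.018)))
# triangulate knob & head height: centroids w2,w3 by dark mask
E
```

```text
w2 217 [0.1362 0.0516 0.0211] [0.1506 0.0784 0.0412] ((0.14338113367557526, 0.06500745564699173), (0.02683231607079506, 0.014392570592463017), 89.99781036376953)
[[0.1429, 0.0516, 0.0253], [0.1431, 0.0518, 0.0309], [0.1425, 0.0523, 0.0219], [0.1425, 0.0525, 0.028], [0.1447, 0.0531, 0.0307], [0.1434, 0.0533, 0.0306], [0.1421, 0.0533, 0.0243], [0.1421, 0.0535, 0.0304]]
top 184 [0.1364 0.0518 0.0292] [0.1506 0.0784 0.0412] [0.1427 0.0659 0.0338]
w3 262 [0.1355 0.0517 0.021 ] [0.1505 0.0787 0.0416] ((0.14288707077503204, 0.06513584405183792), (0.02679985575377941, 0.01496119424700737), 87.10444641113281)
[[0.1442, 0.0517, 0.0252], [0.143, 0.0518, 0.0248], [0.1429, 0.0523, 0.0222], [0.1438, 0.0524, 0.0295], [0.1424, 0.0525, 0.0296], [0.142, 0.0529, 0.0276], [0.141, 0.0531, 0.027], [0.1454, 0.0535, 0.0297]]
top 202 [0.1356 0.0524 0.0292] [0.1505 0.0787 0.0416] [0.1423 0.0663 0.0336]
top 114 [0.0638 0.0384 0.021 ] [0.1851 0.0802 0.0481] ((0.12443597614765167, 0.05926302447915077), (0.1214246153831482, 0.04172595590353012), 0.11944516003131866)
[[0.1097, 0.0384, 0.0222], [0.156, 0.0385, 0.0214], [0.0638, 0.0385, 0.0211], [0.0709, 0.0388, 0.0242], [0.1808, 0.039, 0.0245], [0.1349, 0.0392, 0.0228], [0.1707, 0.0398, 0.0222], [0.1246, 0.0399, 0.0212]]
top 31 [0.1407 0.0557 0.029 ] [0.1543 0.0802 0.0481] [0.1473 0.0684 0.0355]
0.016 [0.14334737 0.05195807] [0.14442881 0.05758069]
0.024 [0.14124779 0.05064289] [0.14230903 0.05616047]
0.032 [0.13914822 0.04932772] [0.14018926 0.05474026]
ptr [0.01940992 0.05663126]
```

The rider is at gauge x = 143.0 mm, so the draw is 124 mm. The bar is at 35.4°, already about 12.6° round, so I need yaw −144.6. I'll go over the knob and descend.

Converted, 0.096 m is 1.92, 0.145 m is 2.9, -19.2 degrees is -3.84.

>>> {"api": "pendant", "payload": {"offsets": [[[0.6, 0.08, 0.4, 0, 0, -1.2], [1.2, 0.16, 1, 0, 0, -2.4], [1.8, 0.22, 1.8, 0, 0, -3.84], [1.92, 0.22, 2.6, 0, 0, -3.84], [1.92, 0.22, 2.9, 0, 0, -3.84], [1.92, 0.22, 2.9, 0, 0, -3.84], [1.92, 0.22, 2.9, 0, 0, -3.84]]], "jaw": 0.036}}

```text
time_s: 3.97
tcp_pos: [0.5314, 0.0831, 0.1418]
eef_rot: [-180.0, -0.1, -144.7]
contact_force: [0.0, -0.4, 0.7]
gripper_width: 0.0467
gripper_force: 0.0
```

```bash
python3 - <<'E'
from h import *
d=cap('wrist','w4.png');s=r.get_state();print(s['tcp_pos'],s['eef_rot'],s['joints'].round(1))
P=pts(d);m=(d['frame'].max(2)<70)&(d['z_map']>.1)&(abs(P[...,2]-.113)<.004)&(np.linalg.norm(P[...,:2]-[.5305,.0845],axis=-1)<.03)
q=P[m];print(len(q),cv2.minAreaRect(q[:,:2].astype(np.float32)))
E
```

```text
[0.53269187 0.08379055 0.14306676] [-1.79942945e+02  7.39251952e-02 -1.44669122e+02] [ 29.8  11.9 -23.2   0.1 -54.8 -84.5]
1284 ((0.5301612615585327, 0.08388800919055939), (0.045608147978782654, 0.013684994541108608), 34.81174087524414)
```

View pics/w4.png

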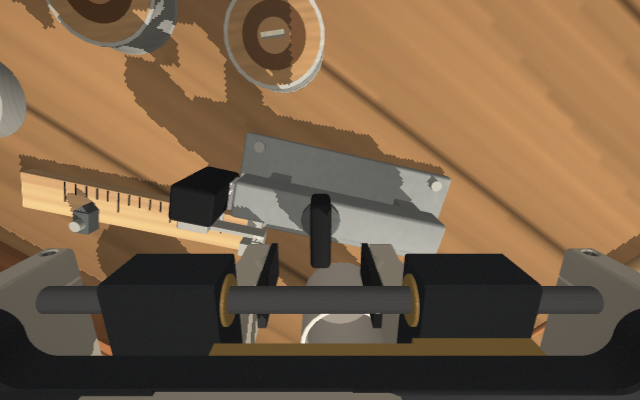

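The bar at (320,230) sits centred between the fingers and upright in the image, so the yaw is right. Descending and gripping.

>>> {"api": "pendant", "payload": {"offsets": [[[0, 0, 0.6, 0, 0, 0], [0, 0, 1, 0, 0, 0], [0, 0, 1.16, 0, 0, 0], [0, 0, 1.16, 0, 0, 0], [0, 0, 1.16, 0, 0, 0]]]}}

```text
time_s: 4.43
tcp_pos: [0.5328, 0.0844, 0.085]
eef_rot: [-180.0, 0.1, -144.6]
contact_force: [-0.5, -0.6, 0.0]
gripper_width: 0.0361
gripper_force: 0.0
```

>>> {"api": "pendant", "payload": {"offsets": [[[0, 0, 0, 0, 0, 0], [0, 0, 0, 0, 0, 0], [0, 0, 0, 0, 0, 0], [0, 0, 0, 0, 0, 0], [0, 0, 0, 0, 0, 0]]], "jaw": 0.0, "squeeze": 20}}

```text
time_s: 4.85
tcp_pos: [0.532, 0.0843, 0.0843]
eef_rot: [-180.0, 0.1, -144.6]
contact_force: [-0.8, -1.1, 4.9]
gripper_width: 0.0139
gripper_force: 20.0
```

>>> {"api": "pendant", "payload": {"offsets": [[[0, 0, 0, 0, 0, -1.2], [0, 0, 0, 0, 0, -2.4], [0, 0, 0, 0, 0, -3.6], [0, 0, 0, 0, 0, -4.8], [0, 0, 0, 0, 0, -6], [0, 0, 0, 0, 0, -7.2], [0, 0, 0, 0, 0, -8.4], [0, 0, 0, 0, 0, -9.6], [0, 0, 0, 0, 0, -10.8], [0, 0, 0, 0, 0, -12], [0, 0, 0, 0, 0, -13.2], [0, 0, 0, 0, 0, -14]]]}}

```text
time_s: 5.85
tcp_pos: [0.5315, 0.0844, 0.0843]
eef_rot: [-180.0, 0.0, -74.3]
contact_force: [-2.9, 1.3, 7.0]
gripper_width: 0.0138
gripper_force: 20.0
```

>>> {"api": "pendant", "payload": {"offsets": [[[0, 0, 0, 0, 0, -0.3], [0, 0, 0, 0, 0, -0.4], [0, 0, 0, 0, 0, -0.4], [0, 0, 0, 0, 0, -0.4]]]}}

```text
time_s: 6.18
tcp_pos: [0.5315, 0.0844, 0.0843]
eef_rot: [-180.0, 0.0, -72.6]
contact_force: [-2.3, 2.1, 6.6]
gripper_width: 0.0139
gripper_force: 20.0
```

```bash
python3 -c "
from h import *
s=r.get_state();print(s['moment'],s['contact_force'])"
```

```text
[ 0.54446227  1.37324193 -0.00317284] [-2.25443709  2.09898807  6.56878856]
```

The knob is at about 84.6° (1.48 rad). Releasing, rising, and moving above the head with the jaws along gauge y.

Converted, -0.06 m is -1.2, -0.03 m is -0.6.

>>> {"api": "pendant", "payload": {"offsets": [[[0, 0, 0, 0, 0, 0], [0, 0, 0, 0, 0, 0], [0, 0, 0, 0, 0, 0], [0, 0, -0.6, 0, 0, 0], [0, 0, -1.2, 0, 0, 0], [0, 0, -1.2, 0, 0, 0]]], "jaw": 0.036}}

```text
time_s: 6.68
tcp_pos: [0.5346, 0.0851, 0.1489]
eef_rot: [-179.6, -0.0, -72.6]
contact_force: [1.3, 0.6, -0.0]
gripper_width: 0.0355
gripper_force: 0.0
```

>>> {"api": "pendant", "payload": {"offsets": [[[0.5, -0.04, 0, 0, 0, -0.4], [1, -0.08, 0, 0, 0, -0.8], [1.5, -0.14, 0, 0, 0, -1.08], [1.76, -0.172, 0, 0, 0, -1.08], [1.76, -0.172, 0, 0, 0, -1.08], [1.76, -0.172, 0, 0, 0, -1.08]]], "jaw": 0.058}}

```text
time_s: 7.18
tcp_pos: [0.5659, 0.0022, 0.1431]
eef_rot: [180.0, 0.0, -67.4]
contact_force: [-0.3, 0.3, 0.1]
gripper_width: 0.0581
gripper_force: 0.0
```

```bash
python3 - <<'E'
from h import *
d=cap('wrist','w5.png');t=cap('top')
for d in(d,t):
  P=pts(d)
  for nm,h,c,R in(('knob',.113,[.5305,.0845],.03),('head',.105,[.565,.0027],.03)):
    m=(d['frame'].max(2)<70)&(d['z_map']>.1)&(abs(P[...,2]-h)<.005)&(np.linalg.norm(P[...,:2]-c,axis=-1)<R)
    q=P[m]
    if len(q)>5: print(nm,len(q),cv2.minAreaRect(q[:,:2].astype(np.float32)))
print(np.mean([r.get_state()['tcp_pos']],0))
E
```

```text
knob 491 ((0.5340623259544373, 0.07286026328802109), (0.013732163235545158, 0.02398730255663395), 17.654767990112305)
head 1492 ((0.5651097297668457, 0.0014933552592992783), (0.025856077671051025, 0.029335681349039078), 23.667253494262695)
knob 33 ((0.5326453447341919, 0.08211065083742142), (0.010837243869900703, 0.0402190238237381), 18.626052856445312)
[0.56570643 0.00309329 0.1433425 ]
```

View pics/w5.png

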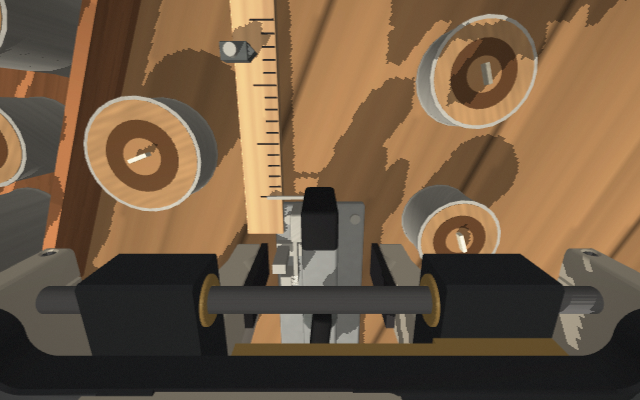

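The knob measures 107.7°, or 1.48 rad. The head at (319,215) is centred between the fingers, and the rider is at (240,50). Descending and squeezing with 25 N.

Converted, 0.077 m is 1.54, 0.07 m is 1.4.

>>> {"api": "pendant", "payload": {"offsets": [[[0, 0, 0.6, 0, 0, 0], [0, 0, 1, 0, 0, 0], [0, 0, 1.4, 0, 0, 0], [0, 0, 1.54, 0, 0, 0], [0, 0, 1.54, 0, 0, 0], [0, 0, 1.54, 0, 0, 0]]]}}

```text
time_s: 7.78
tcp_pos: [0.5662, 0.0033, 0.067]
eef_rot: [180.0, -0.0, -67.2]
contact_force: [-0.1, 0.8, 1.1]
gripper_width: 0.0582
gripper_force: 0.0
```

>>> {"api": "pendant", "payload": {"offsets": [[[0, 0, 0, 0, 0, 0], [0, 0, 0, 0, 0, 0], [0, 0, 0, 0, 0, 0], [0, 0, 0, 0, 0, 0], [0, 0, 0, 0, 0, 0], [0, 0, 0, 0, 0, 0]]], "jaw": 0.0, "squeeze": 28}}

```text
time_s: 8.28
tcp_pos: [0.5663, 0.0027, 0.0675]
eef_rot: [-180.0, -0.0, -67.2]
contact_force: [-1.9, 0.4, 5.2]
gripper_width: 0.0272
gripper_force: 28.0
```

The button is fully squeezed (27–28 mm). Tool +x is now gauge +x, so I draw out.

Converted, 0.118 m is 2.36, 0.112 m is 2.24.

>>> {"api": "pendant", "payload": {"offsets": [[[0.08, 0, 0, 0, 0, 0], [0.2, 0, 0, 0, 0, 0], [0.36, 0, 0, 0, 0, 0], [0.6, 0, 0, 0, 0, 0], [0.84, 0, 0, 0, 0, 0], [1.08, 0, 0, 0, 0, 0], [1.32, 0, 0, 0, 0, 0], [1.56, 0, 0, 0, 0, 0], [1.8, 0, 0, 0, 0, 0], [2.04, 0, 0, 0, 0, 0], [2.24, 0, 0, 0, 0, 0], [2.36, 0, 0, 0, 0, 0]]]}}

```text
time_s: 9.28
tcp_pos: [0.612, -0.1065, 0.0675]
eef_rot: [-179.9, 0.0, -67.3]
contact_force: [-3.0, 4.5, 7.5]
gripper_width: 0.0266
gripper_force: 28.0
```

>>> {"api": "pendant", "payload": {"offsets": [[[0.06, 0, 0, 0, 0, 0], [0.12, 0, 0, 0, 0, 0], [0.12, 0, 0, 0, 0, 0], [0.12, 0, 0, 0, 0, 0], [0.12, 0, 0, 0, 0, 0], [0.12, 0, 0, 0, 0, 0]]]}}

```text
time_s: 9.78
tcp_pos: [0.6141, -0.1113, 0.0676]
eef_rot: [-179.9, 0.0, -67.3]
contact_force: [-3.2, 3.9, 6.5]
gripper_width: 0.0265
gripper_force: 28.0
```

```bash
python3 - <<'E'
from h import *
print(G(np.mean([r.get_state()['tcp_pos'] for _ in range(3)],0)))
a=cap('wrist','w6.png');b=cap('top','t6.png');c=cap('scene','s6.png')
print(np.linalg.inv(a['cam_to_world'])[:3]@[*(o+.143*gx+.052*gy),.02,1])
A=a['frame'];
for d in(b,c):
    p=np.linalg.inv(d['cam_to_world'])@[*(o+.143*gx+.052*gy),.02,1];print(p[0]/p[2]*d['fx']+d['cx'],p[1]/p[2]*d['fy']+d['cy'])
p=np.linalg.inv(c['cam_to_world'])@[*(o+.143*gx+.052*gy),.02,1];u,v=int(p[0]/p[2]*c['fx']+c['cx']),int(p[1]/p[2]*c['fy']+c['cy'])
C=cv2.resize(c['frame'][v-30:v+30,u-40:u+40],(530,400),interpolation=3)
W=cv2.resize(A[200-120:200+120,140:400],(266*1,400//1*0+246))
W=cv2.copyMakeBorder(W,0,400-246,0,0,0)
cv2.imwrite('pics/f6.png',np.hstack([C,W])[:,:,::-1])
E
```

```text
[0.14311725 0.00095173]
[-0.05171972  0.01573607  0.22129127]
338.82338428473435 164.72845958207645
301.5434402247688 255.02318972083853
```

View pics/f6.png

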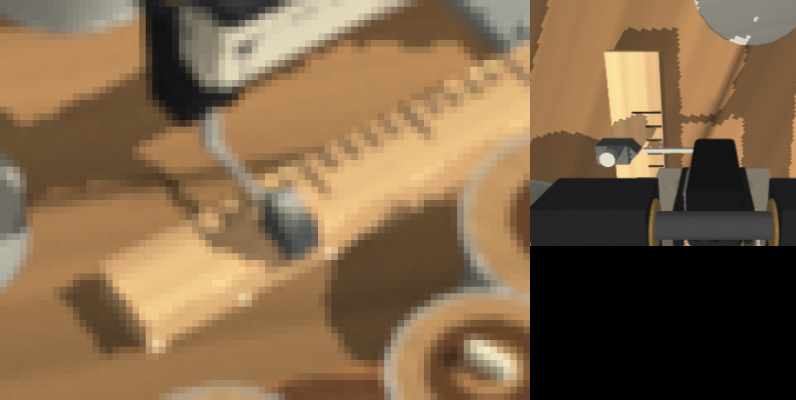

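The wrist crop shows the pointer at (670,150) meeting the rider's apex at (643,151), level to about 1 mm. The scene crop agrees. I'll do one numeric check of the head's travel before handing in.

```bash
python3 - <<'E'
from h import *
for n in('w6',):
  d=dict(np.load(f'pics/{n}.npz'));P=pts(d);g=G(P);z=P[...,2];f=d['frame']
  m=(d['z_map']>.1)&(abs(z-.105)<.004)&(f.max(2)<70)&(abs(g[...,0]-.143)<.03)&(abs(g[...,1])<.02);m[260:]=0
  print('head top outer x',g[m].max(0),len(g[m]))
  m=(d['z_map']>.1)&(z>.012)&(z<.024)&(abs(g[...,0]-.143)<.012)&(g[...,1]>.022)&(g[...,1]<.035)
  print('pointer',np.median(g[m],0),len(g[m]))
  m=(d['z_map']>.1)&(z>.021)&(z<.045)&(abs(g[...,0]-.143)<.015)&(g[...,1]>.053)&(g[...,1]<.075)
  print('rider',g[m].min(0),g[m].max(0))
E
```

```text
Traceback (most recent call last):
ValueError: zero-size array to reduction operation maximum which has no identity
```

```bash
python3 - <<'E'
from h import *
d=dict(np.load('pics/w6.npz'));P=pts(d);g=G(P);z=P[...,2]
c=d['frame']
m=(d['z_map']>.05)&(z>.008)&(z<.026)&(abs(g[...,0]-.143)<.02)&(g[...,1]>.018)&(g[...,1]<.034)
print('pointer',np.median(g[m],0) if m.any() else None,m.sum())
m=(d['z_map']>.05)&(z>.021)&(z<.045)&(abs(g[...,0]-.143)<.02)&(g[...,1]>.048)&(g[...,1]<.08)
q=g[m];print('rider',q.min(0),q.max(0),q[np.argsort(q[:,1])[:6]].tolist())
print('pts row', [(u,v,g[v,u].round(4).tolist(),z[v,u].round(3)) for u,v in((270,226),(285,226),(255,227),(250,227),(320,226))])
E
```

```text
pointer [0.14380612 0.02612415] 114
rider [0.13730921 0.04810414] [0.15177423 0.078185  ] [[0.14456319208997082, 0.04810414247141854], [0.14243590768401726, 0.04815961273870521], [0.14414950201443497, 0.04865793457656473], [0.14265349844515957, 0.04874412440382597], [0.1432022247232772, 0.04882035255086836], [0.1445288960965822, 0.04883753342659471]]
pts row [(270, 226, [0.1437, 0.0354], np.float64(0.021)), (285, 226, [0.1437, 0.0246], np.float64(0.021)), (255, 227, [0.1427, 0.0462], np.float64(0.021)), (250, 227, [0.1405, 0.0512], np.float64(0.015)), (320, 226, [0.1582, -0.0003], np.float64(0.058))]
```

The pointer is at x = 143.8 mm and the rider at about 144 mm in the same picture, so they are level within 1 mm. Handing in.

```bash
python3 -c "
from plant import r
print(r.close_job())"
```

```text
the job is handed in; nothing more can be done
None
```

I freed the clamp (about 1.48 rad), drew the boom out about 124 mm, and handed in with it still gripped at 28 N and the pointer within about 1 mm of the rider's point; the arm stayed clear of everything else, though I didn't re-measure the bystanders, and the hand-in returned no verdict.

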